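# Set the iris of the plate viewer

## Robot

A 7-joint arm with a two-finger parallel gripper is mounted at the origin on the work surface. World frame = base frame: x ahead of the robot, y to its left, z up, the work surface at z = 0. Lengths are in m, angles in rad, forces in N, time in s.
With the tool pointing down it reaches from about 0.4 to 0.85 m from the base axis. Payload 4.5 kg.
Tool frame: the origin (TCP) lies on the centre line of the jaws, within the pads' length; the fingertips stand r.tips_ahead ahead of it and the grasp point (between the pads) is the TCP (r.tips_ahead is the distance from the TCP to the fingertips, in m); z points along the fingers, y is the direction in which the jaws open and shut (so a half turn about z gives the same grasp; the last joint's range is limited). The gripper opens to 88 mm and grips with 3 to 60 N. Pads are 18 mm wide; open, the fingers measure 123 mm over their backs; the gripper's body (75 mm by 187 mm) begins 45 mm behind the grasp point.
Start: joints at [-1.242, 0.689, -0.195, 1.565, 0.157, 0.902, -0.215], TCP at [0.182, 0.598, 0.258] pointing down, gripper open.
Joint ranges: [-3.01, 3.01], [-0.46, 2.08], [-1.47, 1.51], [0.13, 2.56], [-1, 4.14], [0.04, 2.09], [-2.66, 2.66]. Speed limits (rad/s): [2.57, 2.57, 3.14, 3.14, 3.14, 3.14, 3.14].

## Interface

Orientations are given as a unit quaternion [x, y, z, w].
In Python, from plant import r gives the robot as it stands.
- The arm moves only by the shell command python3 -m inch 'ROWS' [FORCE]. ROWS is JSON, a list of rows, each a list of 5 numbers: the shift along the world's x, y, z in units of 25 mm (1.0 is 25 mm), then the turn about the world's z in units of 6 degrees (1.0 is 6 degrees), then the finger opening in mm, from 0 to 88.1. A call has 1 to 5 rows; each row shifts and turns the commanded pose from where the row before left it; what a row does not reach is not made up. A row lasts 1/10 s, in which the tool goes at most 50 mm and 8.59 degrees, less where a joint would pass 70% of its speed; a pose out of reach is approached as far as the arm can. A call is refused whole if a number of a shift passes 1 or a number of a turn 1, either way. A call with a gripper value outside its range is refused whole. The fingers move at their own pace and stop on an object; FORCE is the grip in N (left out, the last holds). Time passes only in rows, so rows that do not move let the fingers close. It gives the time, the measured TCP pose, the force and the opening at its end, in the units of the state.
- r.get_state(): the state, without advancing time (a new reading comes with each control period).
- r.snapshot(name): name is "scene" or "top" or "wrist"; returns a dict with "pixels" (384x512x3 uint8, red, green, blue), "range_z" (384x512 float32, m along the optical axis (not along the pixel's ray), 0 where there is no reading), "K" (3x3 intrinsics, pixels), "k1" (the pictures are not rectified: a ray, as slopes to the right and down, at radius r is drawn at 1 + k1 r^2 times it, then the intrinsics apply), "position" and "attitude" of the camera in the world. Camera axes: x right, y up, looking along -z (the intrinsics and any distortion apply to the point x, -y, -z); pixel columns grow to the right and rows downward; lengths in m; the calibration is good to about 2 mm. A picture is of the moment at which its call begins.
- r.finish_job(): hands the job in, once; it reports no verdict.
The state is a dict: "clock": time; "q": joint angles; "qd": joint speeds; "joint_torque": joint torques, N m; "tool_pos": TCP position; "eef_rot": TCP orientation; "contact_force": force on the tool from outside, world axes, zero at the start; "moment": the same for the moment, N m; "opening": opening from 0.0 (shut) to 1.0 (fully open).
Only numpy, scipy, OpenCV 4.12 (cv2) and the standard library are available. Lean on these libraries where they do the work, as an engineer would, in place of code of your own. Each camera call takes 0.05 s, during which the arm holds its last target. There are 200 camera calls.

## Task

Set the iris of the round plate viewer: to take up its play, first with a fingertip push its orange lever post round until the lever is up against the green-capped stop, then push it back the other way until the pointer stands over the red mark, and leave it there. Push gently so that the viewer does not shift, pick nothing up, and leave the bottle, jar, brayer and ink knife as they are.

Things in the scene. Friction and masses are not known exactly. Their poses are not given: they have to be found in the camera images.
- viewer: Plate viewer, a loose, heavy (about 4 kg) light well standing on the table; origin at the centre of its underside. Grey round foot 236 mm across, 10 mm thick; on it a white scale disc 228 mm across (face 12 mm above the table) and a dark drum 100 mm across, top 71 mm high with a round window; round the drum an aluminium iris ring 116 mm across, top 56 mm high. It slides if pushed with some 20 N.
- viewer_axis (a point): Centre of the viewer's top, on the upright axis about which the iris ring turns, 68 mm above the table. Its x axis points from the axis to the middle of the lever's arc, z up.
- viewer_back (a point): Point on the viewer's foot 110 mm from the axis, opposite the middle of the lever's arc, 10 mm above the table; shows whether the viewer has been shifted.
- green_stop (a point): Top of the green-capped stop pillar (cap 17 mm across), 54 mm above the table, 66 mm from the axis, at the counter-clockwise end of the arc seen from above; a like pillar with a black cap is the other stop. The lever's arm rests against the green stop at iris = +1.05 rad; the pillar's own centre lies at 1.24 rad.
- lever_post (a point): Centre line of the upright orange lever post, 80 mm above the table. Post: round, 14 mm across, 88 mm from the axis, top 100 mm above the table, on a flat arm (12 mm wide, top 53 mm high). Beside it all is lower than 56 mm, so a fingertip lowered to about 62 mm on either side can push it. It turns with a light friction (1 to 2 N at the post) and stays where it is left.
- pointer (a point): Tip of the thin black pointer that slopes from the post outward and down to just above the scale; 106 mm from the axis, 16 mm above the table, in line with post and axis.
- red_mark (a point): Where the pointer tip is to stand: on the red mark, 106 mm from the axis, 13 mm above the table. The mark is a red radial bar 38 mm long, 7 mm wide, among thin black ones 7.5 degrees apart on the white scale disc. The disc does not turn during the work, but the mark lies elsewhere every time, at least 0.5 rad from where the pointer is at the green stop.
- iris (a joint): Angle of the iris ring and lever, rad, counter-clockwise seen from above positive, 0 at the middle of the arc (lever along the viewer_axis x axis); stops at +1.05 (green cap) and -1.05 (black cap).
- ink_bottle: Bystander: black bottle with white cap, 52 mm across, 130 mm tall, loose; origin at the centre of its underside.
- ink_jar: Bystander: blue jar with black lid, 66 mm across, 85 mm tall, loose; origin at the centre of its underside.
- brayer: Bystander: hand ink roller lying beyond the viewer, rubber roll 38 mm across and 100 mm long along its y axis, wooden handle towards its own -x, about 176 mm long over all, loose; origin on the table under its middle.
- ink_knife: Bystander: ink spatula with dark handle, 200 mm long along its x axis, lying flat, loose; origin at its underside.
There are look-alikes about, which are no part of the job. There is more than one size of the viewer; the job needs the larger.

How it is judged:
On the way, in this order (a step that is already met when the one before it is completed fails the run):
1. the lever is pushed up against the green-capped stop (value of joint iris above 0.98 rad), for 0.1 s.
2. the pointer is pushed back over the red mark (horizontal distance between pointer and red_mark below 0.006 m), for 0.2 s.
At the end, for the whole second after the job is handed in: After the lever has been against the green stop (within 0.07 rad), the pointer tip stands at rest within 6 mm of the middle of the red mark; the viewer's axis is within 15 mm and its back within 20 mm of where they began, and bottle, jar, brayer and knife within 20 mm (horizontal distance between pointer and red_mark below 0.006 m and velocity of joint iris between -0.02 and 0.02 rad/s and distance of viewer_axis from where it was at the start of the episode below 0.015 m and distance of each of viewer_back, ink_bottle, ink_jar, brayer, ink_knife from where it was at the start of the episode below 0.02 m); the robot touches nothing.
It fails at once if the viewer is shoved, turned or lifted out of its place (axis by more than 15 mm, back by more than 20 mm) (distance of viewer_axis from where it was at the start of the episode above 0.015 m or distance of viewer_back from where it was at the start of the episode above 0.02 m).
It fails at once if the lever is pushed or squeezed with more than 40 N (contact force between the fingers and iris above 40 N).
It fails at once if the bottle, jar, brayer or ink knife is moved more than 20 mm, tipped or lifted (distance of any of ink_bottle, ink_jar, brayer, ink_knife from where it was at the start of the episode above 0.02 m or angle between any of ink_bottle, ink_jar, brayer, ink_knife's own z axis and vertical above 0.5 rad).
It also fails if it takes over 61 s, if anything falls off the work surface, if the arm or the gripper's body presses on something with over 40 N, if the wrist force passes 120 N, or if a joint passes its speed limit or range.

## Working session

There is one attempt and no reset: what is moved stays moved. The work goes in short steps, Python scripts to look and compute and a shell command to move; the robot and the scene stay as the last step left them, time stands still between calls to the robot, and variables do not carry over. Pictures are saved under pics/ and viewed, about 8 in all and at most 12, crops included, and the job is handed in when it is done.

```bash
mkdir -p pics
cat > h.py <<'E'
import numpy as np, cv2
from plant import r
from scipy.spatial.transform import Rotation as R
def snap(n,f):
    s=r.snapshot(n); np.savez('%s.npz'%f,**{k:np.array(v) for k,v in s.items()})
    cv2.imwrite('pics/%s.png'%f,s['pixels'][...,::-1]); return s
def load(f): return dict(np.load('%s.npz'%f))
def att(s):
    a=np.array(s['attitude']); return a if a.shape==(3,3) else R.from_quat(a).as_matrix()
def ray(s,u,v):
    K=s['K'];x=(u-K[0,2])/K[0,0];y=(v-K[1,2])/K[1,1]
    a,b=x,y
    for _ in range(20):
        f=1+float(s['k1'])*(a*a+b*b); a,b=x/f,y/f
    return att(s)@np.array([a,-b,-1.])
def atz(s,u,v,z):
    d=ray(s,u,v);p=np.array(s['position']);return p+d*(z-p[2])/d[2]
def deep(s,u,v): return np.array(s['position'])+ray(s,u,v)*s['range_z'][int(round(v)),int(round(u))]
def crop(f,u0,v0,u1,v1,k,o):
    im=cv2.imread('pics/%s.png'%f)[v0:v1,u0:u1]
    cv2.imwrite('pics/%s.png'%o,cv2.resize(im,None,fx=k,fy=k,interpolation=cv2.INTER_CUBIC))
E
python3 - <<'E'
from h import *
a=snap('scene','s0');b=snap('top','t0')
print(a['position'],b['position'],np.array(a['attitude']),b['K'],b['k1'],r.tips_ahead,r.get_state())
E
```

```text
[1.16380659 0.12616282 0.89166813] [ 0.43855904 -0.00769184  1.03458793] [0.21187468 0.25016317 0.73079087 0.59872549] [[395.82064662   0.         254.12563543]
 [  0.         395.82064662 195.03590456]
 [  0.           0.           1.        ]] -0.045982215772795196 0.019 {'clock': 0.1, 'q': array([-1.24218188,  0.6898957 , -0.19451041,  1.56626784,  0.15733302,
        0.90251287, -0.21510991]), 'qd': array([-0.00156937, -0.00296336, -0.00078554, -0.00127279, -0.00192813,
       -0.00061666, -0.0013097 ]), 'joint_torque': array([-3.64451917e-03, -5.28503430e+01, -1.27197348e+00, -1.53837526e+01,
       -5.26959705e-02,  2.01737501e-03,  5.42683824e-05]), 'tool_pos': array([0.18149409, 0.597488  , 0.25698532]), 'eef_rot': array([ 1.46832945e-01,  9.89160944e-01, -8.43779573e-04, -4.50632849e-05]), 'contact_force': array([ 0.7417603 , -0.528473  , -0.28678813]), 'moment': array([-0.01013142, -0.01151453, -0.02902139]), 'opening': 0.9984287758130568}
```

View pics/t0.png

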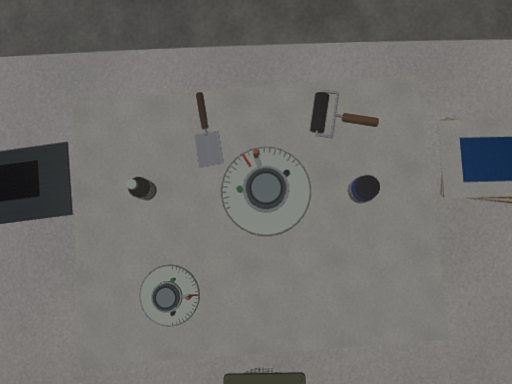

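View pics/s0.png

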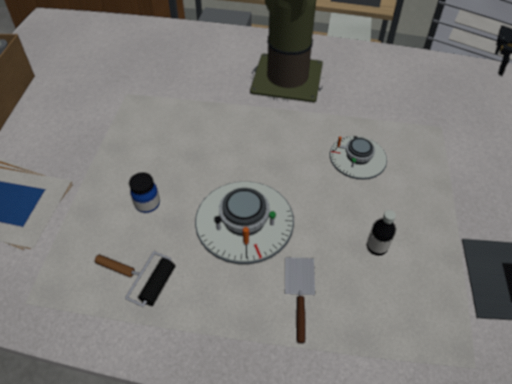

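The top view shows two round viewers. The larger is at (266,190), about 88 px across, and the look-alike at (168,296) is about 60 px across. I choose the larger. Its post is near (256,153), the red mark near (247,160) and the green cap at (240,189). In the scene view the same viewer is at (245,220).

Run:
```python
from h import *
crop('t0',216,142,316,242,6,'t0c')
s=load('t0')
# foot centre: fit of disc from image at z=.012
for n,u,v,z in [('disc',266,191,.012),('green',240,189,.054),('post',256,153,.1),('red',247,160,.013)]: print(n,atz(s,u,v,z),deep(s,u,v))
```

```text
disc [ 0.56424653 -0.01628711  0.012     ] [ 0.55718385 -0.01580412  0.06946165]
green [0.56591382 0.0488855  0.054     ] [0.56577316 0.048823   0.05508309]
post [0.64620026 0.00591583 0.1       ] [0.64627894 0.00592098 0.09964582]
red [0.64750266 0.0312856  0.013     ] [0.64760147 0.03130403 0.0125169 ]
```

View pics/t0c.png

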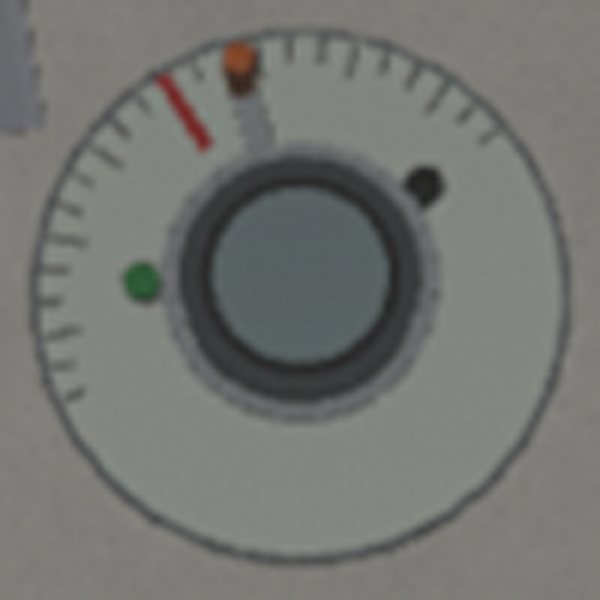

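```bash
cat > m.py <<'E'
from h import *
E
python3 - <<'E'
from h import *
s=load('t0')
f=lambda x,y,z:atz(s,216+(x+.5)/6-.5,142+(y+.5)/6-.5,z)[:2]
P=dict(c=f(300.5,297.5,.01),drum=f(299,275,.071),g=f(142,280,.054),b=f(426,186,.054),post=f(240,56,.1),r1=f(163,77,.012),r2=f(206,148,.012))
for k,v in P.items():
    d=v-P['c'];print(k,v.round(4),np.hypot(*d).round(4),np.arctan2(d[1],d[0]).round(4))
c=(P['c']+P['drum'])/2
print(c)
E
```

```text
c [ 0.5641 -0.0154] 0.0 0.0
drum [ 0.5659 -0.0146] 0.002 0.4227
g [0.5679 0.0507] 0.0663 1.5137
b [ 0.6041 -0.0688] 0.0667 -0.9267
post [0.6513 0.0068] 0.09 0.2493
r1 [0.663  0.0422] 0.1145 0.5274
r2 [0.6308 0.024 ] 0.0775 0.5341
[ 0.56498508 -0.01501573]
```

Fit so far: axis (0.5645, -0.0152). In world angles, arc middle is 0.29, post 0.25, red mark 0.53, and the lever at green would be about 1.34. Next I move over the clockwise side of the post with the fingers shut and tool y radial.

```bash
for i in 1; do :; done
python3 -m inch '[[0.75,-1,0,-0.4,0],[0.75,-1,0,-0.4,0],[0.75,-1,0,-0.4,0],[0.75,-1,0,-0.4,0],[0.75,-1,0,-0.4,0]]'
python3 -m inch '[[0.75,-1,0,-0.4,0],[0.75,-1,0,-0.4,0],[0.75,-1,0,-0.4,0],[0.75,-1,0,-0.4,0],[0.75,-1,0,-0.4,0]]'
python3 -m inch '[[0.75,-1,0,-0.4,0],[0.75,-1,0,-0.4,0],[0.75,-1,0,-0.4,0],[0.75,-1,0,-0.4,0],[0.75,-1,0,-0.4,0]]'
python3 -m inch '[[0.75,-1,0,-0.4,0],[0.75,-1,0,-0.4,0],[0.75,-1,0,-0.4,0],[0.75,-1,0,-0.4,0],[0.75,-1,0,-0.4,0]]'
python3 -m inch '[[0.75,-1,0,-0.4,0],[0.75,-1,0,-0.4,0],[0.75,-1,0,-0.4,0],[0.75,-1,0,-0.4,0],[0,0,0,0,0]]'
```

```text
clock: 0.6
tool_pos: [0.2759, 0.4717, 0.2574]
eef_rot: [0.25, 0.968, -0.0, -0.0]
contact_force: [0.1, -0.2, 0.1]
opening: 0.57
clock: 1.1
tool_pos: [0.3695, 0.3468, 0.2575]
eef_rot: [0.35, 0.937, -0.0, -0.0]
contact_force: [0.5, -0.5, -0.4]
opening: 0.119
clock: 1.6
tool_pos: [0.4632, 0.2219, 0.2575]
eef_rot: [0.446, 0.895, -0.0, -0.0]
contact_force: [0.3, 0.3, -0.6]
opening: 0.002
clock: 2.1
tool_pos: [0.557, 0.0969, 0.2574]
eef_rot: [0.537, 0.843, -0.0, -0.0]
contact_force: [-0.0, 0.3, 0.6]
opening: 0.001
clock: 2.6
tool_pos: [0.6332, -0.0076, 0.2572]
eef_rot: [0.608, 0.794, -0.001, 0.002]
contact_force: [0.1, 0.2, 0.1]
opening: 0.004
```

```bash
python3 -m inch '[[0.8,-0.4,-1,0,0],[0,0,-1,0,0],[0,0,-1,0,0],[0,0,-1,0,0],[0,0,-0.8,0,0]]'
python3 - <<'E'
from h import *
a=snap('scene','s1');b=snap('top','t1')
x=cv2.imread('pics/t1.png')[132:252,206:326];y=cv2.imread('pics/s1.png')[170:290,185:305]
cv2.imwrite('pics/c1.png',cv2.resize(np.hstack([x,y]),None,fx=3.3,fy=3.3,interpolation=cv2.INTER_CUBIC))
E
```

```text
clock: 3.1
tool_pos: [0.6503, -0.0108, 0.1359]
eef_rot: [0.605, 0.796, -0.0, -0.001]
contact_force: [-0.3, 0.5, 1.0]
opening: 0.006
```

View pics/c1.png

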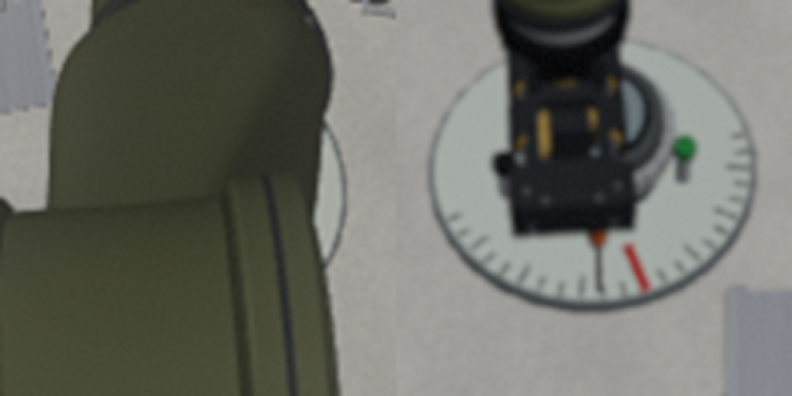

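The pointer tip and red mark are visible in the scene view, but the top view is blocked by the arm. I move a bit further clockwise and then go down.

```bash
python3 -m inch '[[0,-0.4,0,0,0],[0,0,0,0,0]]'; python3 -m inch '[[0,0,-0.7,0,0],[0,0,-0.7,0,0],[0,0,-0.7,0,0],[0,0,0,0,0]]'
```

```text
clock: 3.4
tool_pos: [0.6522, -0.0243, 0.1391]
eef_rot: [0.606, 0.795, -0.0, 0.001]
contact_force: [-0.7, -1.4, -0.0]
opening: 0.002
clock: 3.8
tool_pos: [0.6507, -0.0222, 0.0844]
eef_rot: [0.605, 0.796, -0.001, -0.001]
contact_force: [-0.6, 0.0, 0.7]
opening: 0.001
```

```bash
cat > w.py <<'E'
from h import *
C=np.array([.5645,-.0152])
def fp(th,s,off=.016):  # finger centre; s=-1: on clockwise side
    return C+.088*np.array([np.cos(th),np.sin(th)])+s*off*np.array([-np.sin(th),np.cos(th)])
E
python3 - <<'E'
from w import *
p=np.mean([r.get_state()['tool_pos'] for _ in range(5)],0);print(p)
prev=p[:2]
for k,th in enumerate(np.radians(np.arange(15,78,4))):
    q=fp(th,-1);print(np.degrees(th).round(),q.round(4),((q-prev)/.025).round(2));prev=q
E
```

```text
[ 0.65065436 -0.02224157  0.08444984]
15.0 [ 0.6536 -0.0079] [0.12 0.57]
19.0 [ 0.6529 -0.0017] [-0.03  0.25]
23.0 [0.6518 0.0045] [-0.05  0.25]
27.0 [0.6502 0.0105] [-0.06  0.24]
31.0 [0.6482 0.0164] [-0.08  0.24]
35.0 [0.6458 0.0222] [-0.1   0.23]
39.0 [0.643  0.0277] [-0.11  0.22]
43.0 [0.6398 0.0331] [-0.13  0.21]
47.0 [0.6362 0.0382] [-0.14  0.21]
51.0 [0.6323 0.0431] [-0.16  0.19]
55.0 [0.6281 0.0477] [-0.17  0.18]
59.0 [0.6235 0.052 ] [-0.18  0.17]
63.0 [0.6187 0.0559] [-0.19  0.16]
67.0 [0.6136 0.0596] [-0.2   0.14]
71.0 [0.6083 0.0628] [-0.21  0.13]
75.0 [0.6027 0.0657] [-0.22  0.11]
```

```bash
python3 -m inch '[[0.06,0.28,0,0,0],[0.06,0.29,0,0,0],[-0.03,0.25,0,0.67,0],[-0.05,0.25,0,0.67,0],[-0.06,0.24,0,0.67,0]]'
python3 -m inch '[[-0.08,0.24,0,0.67,0],[-0.1,0.23,0,0.67,0],[-0.11,0.22,0,0.67,0],[-0.13,0.21,0,0.67,0],[0,0,0,0,0]]'
python3 -m inch '[[-0.14,0.21,0,0.67,0],[-0.16,0.19,0,0.67,0],[-0.17,0.18,0,0.67,0],[-0.18,0.17,0,0.67,0],[0,0,0,0,0]]'
python3 - <<'E'
from h import *
s=snap('scene','s2'); crop('s2',190,175,310,275,6,'c2'); print(np.mean([r.get_state()['tool_pos'] for _ in range(5)],0))
E
```

```text
clock: 4.3
tool_pos: [0.6524, 0.0113, 0.0868]
eef_rot: [0.517, 0.856, 0.001, 0.002]
contact_force: [0.3, -1.1, 0.1]
opening: 0.006
clock: 4.8
tool_pos: [0.6412, 0.0348, 0.0866]
eef_rot: [0.393, 0.92, 0.001, 0.001]
contact_force: [-0.3, 0.5, -0.3]
opening: 0.0
clock: 5.3
tool_pos: [0.6249, 0.0531, 0.0862]
eef_rot: [0.261, 0.965, 0.001, 0.001]
contact_force: [-0.7, 0.1, 0.2]
opening: 0.006
[0.6248353  0.05266268 0.08598704]
```

View pics/c2.png

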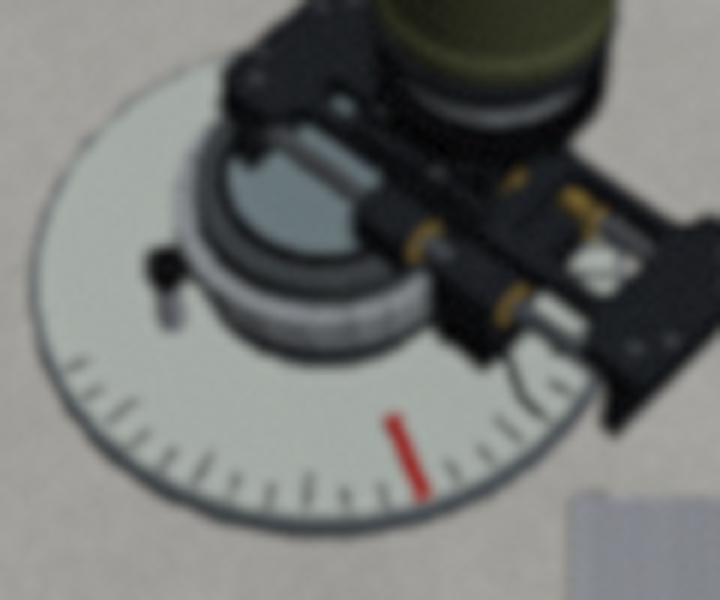

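The pointer tip is at about (537,412) in the crop, with the red bar from (393,420) to (424,500). I work out their angles about the axis.

```bash
cat >> w.py <<'E'
def ang(s,u,v,z):
    d=atz(s,u,v,z)[:2]-C; return np.hypot(*d).round(4),np.arctan2(d[1],d[0]).round(4)
E
python3 - <<'E'
from w import *
s=load('s2');f=lambda x,y,z:ang(s,190+(x+.5)/6-.5,175+(y+.5)/6-.5,z)
print('ptr',f(537,412,.016),'red',f(393,418,.012),f(424,500,.012))
s=load('s0');print('centre by depth/disc check')
E
```

```text
ptr (np.float64(0.1068), np.float64(1.0353)) red (np.float64(0.076), np.float64(0.533)) (np.float64(0.1134), np.float64(0.5256))
centre by depth/disc check
```

The geometry agrees: pointer at 1.035 rad (59.3°, planned 59°), red mark at 0.53. I continue and creep up to the stop.

```bash
python3 -m inch '[[-0.19,0.16,0,0.67,0],[-0.2,0.14,0,0.67,0],[-0.21,0.13,0,0.67,0],[0,0,0,0,0]]'
python3 -m inch '[[-0.11,0.06,0,0.33,0],[-0.11,0.05,0,0.33,0],[0,0,0,0,0],[0,0,0,0,0]]'
python3 -m inch '[[-0.06,0.02,0,0.2,0],[0,0,0,0,0],[0,0,0,0,0]]'
python3 - <<'E'
from h import *
s=snap('scene','s3'); crop('s3',220,175,340,275,6,'c3'); print(np.mean([r.get_state()['contact_force'] for _ in range(5)],0))
E
```

```text
clock: 5.75
tool_pos: [0.6095, 0.0632, 0.0857]
eef_rot: [0.159, 0.987, 0.0, 0.0]
contact_force: [-0.2, -0.6, 1.2]
opening: 0.004
clock: 6.15
tool_pos: [0.6038, 0.0656, 0.0853]
eef_rot: [0.124, 0.992, 0.0, -0.0]
contact_force: [1.5, 1.0, 0.3]
opening: 0.008
clock: 6.45
tool_pos: [0.6023, 0.0662, 0.0852]
eef_rot: [0.114, 0.994, 0.0, -0.0]
contact_force: [1.7, 1.2, 0.3]
opening: 0.002
[ 1.62564816  1.14701883 -0.11481605]
```

View pics/c3.png

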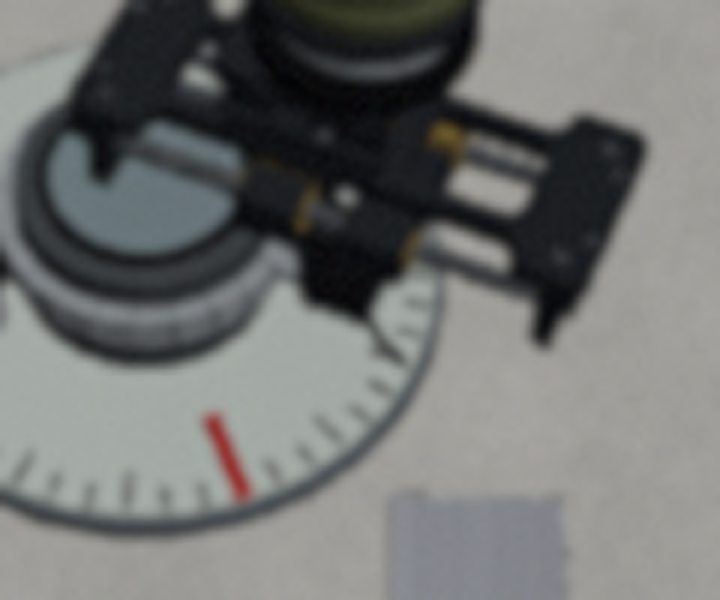

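The pointer tip is near (398,360) in this crop. I nudge on until the force shows the stop.

```bash
python3 - <<'E'
from w import *
s=load('s3');print(ang(s,220+398.5/6-.5,175+360.5/6-.5,.016))
E
python3 -m inch '[[-0.08,0.02,0,0.2,0],[0,0,0,0,0],[0,0,0,0,0]]'
python3 -m inch '[[-0.08,0.02,0,0.1,0],[0,0,0,0,0],[0,0,0,0,0]]'
```

```text
(np.float64(0.1072), np.float64(1.3032))
clock: 6.8
tool_pos: [0.6, 0.0665, 0.0852]
eef_rot: [0.103, 0.995, -0.0, -0.0]
contact_force: [1.2, -0.0, 0.1]
opening: 0.007
clock: 7.1
tool_pos: [0.5991, 0.0668, 0.0853]
eef_rot: [0.098, 0.995, 0.0, 0.001]
contact_force: [4.2, -0.5, -2.5]
opening: 0.005
```

```bash
python3 -m inch '[[-0.05,0.01,0,0,0],[0,0,0,0,0],[0,0,0,0,0]]'
python3 - <<'E'
from w import *
print(np.mean([r.get_state()['contact_force'] for _ in range(5)],0),r.get_state()['tool_pos'])
s=snap('scene','s4'); crop('s4',260,205,310,255,8,'c4')
E
```

```text
clock: 7.4
tool_pos: [0.599, 0.0668, 0.0854]
eef_rot: [0.098, 0.995, 0.0, 0.002]
contact_force: [6.9, -0.5, -5.5]
opening: 0.009
[ 6.89895996 -0.54053443 -5.5071296 ] [0.59900874 0.06680893 0.08536406]
```

View pics/c4.png

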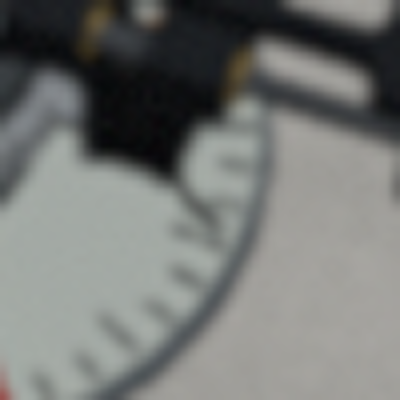

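The tip is near (212,236) in the crop, and the force rose to 7 N with no further motion, so the lever is at the stop. I back off, lift over the post and go down on its other side.

```bash
python3 - <<'E'
from w import *
s=load('s4');print(ang(s,260+212.5/8-.5,205+236.5/8-.5,.016))
E
python3 -m inch '[[0.3,-0.06,0,0,0],[0,0,0.7,0,0],[0,0,0.7,0,0],[0,0,0.7,0,0],[0,0,0,0,0]]'
python3 -m inch '[[-0.6,0.1,0,0,0],[-0.6,0.1,0,0,0],[-0.6,0.1,0,0,0],[0,0.05,0,0,0],[0,0,0,0,0]]'
```

```text
(np.float64(0.1069), np.float64(1.3167))
clock: 7.95
tool_pos: [0.6048, 0.0659, 0.1395]
eef_rot: [0.098, 0.995, 0.0, 0.001]
contact_force: [0.3, 0.9, -0.0]
opening: 0.002
clock: 8.45
tool_pos: [0.5594, 0.0747, 0.1372]
eef_rot: [0.098, 0.995, -0.0, -0.001]
contact_force: [-0.3, 0.7, 0.5]
opening: 0.003
```

```bash
python3 -m inch '[[0,0,-0.7,0,0],[0,0,-0.7,0,0],[0,0,-0.7,0,0],[0,0,0,0,0]]'
python3 - <<'E'
from w import *
s=snap('scene','s5'); crop('s5',230,175,330,255,7,'c5')
p=np.mean([r.get_state()['tool_pos'] for _ in range(5)],0);print(p)
prev=p[:2]
for d in list(range(75,34,-4))+[33,32,31,30]:
    q=fp(np.radians(d),1);print(d,q.round(4),((q-prev)/.025).round(2));prev=q
E
```

```text
clock: 8.85
tool_pos: [0.559, 0.074, 0.083]
eef_rot: [0.098, 0.995, -0.001, -0.002]
contact_force: [-0.9, -0.0, -0.8]
opening: 0.008
[0.55951331 0.07424223 0.08420144]
75 [0.5718 0.0739] [ 0.49 -0.01]
71 [0.578  0.0732] [ 0.25 -0.03]
67 [0.5842 0.0721] [ 0.25 -0.05]
63 [0.5902 0.0705] [ 0.24 -0.06]
59 [0.5961 0.0685] [ 0.24 -0.08]
55 [0.6019 0.0661] [ 0.23 -0.1 ]
51 [0.6074 0.0633] [ 0.22 -0.11]
47 [0.6128 0.0601] [ 0.21 -0.13]
43 [0.6179 0.0565] [ 0.21 -0.14]
39 [0.6228 0.0526] [ 0.19 -0.16]
35 [0.6274 0.0484] [ 0.18 -0.17]
33 [0.6296 0.0461] [ 0.09 -0.09]
32 [0.6306 0.045 ] [ 0.04 -0.05]
31 [0.6317 0.0438] [ 0.04 -0.05]
30 [0.6327 0.0427] [ 0.04 -0.05]
```

View pics/c5.png

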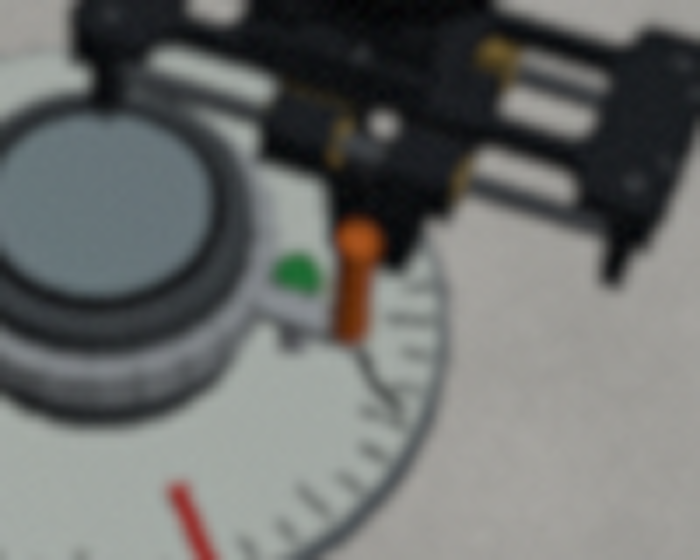

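The orange post is upright against the green cap, with the pointer at (400,405) and the fingers behind it. Now I push clockwise, stopping well short first.

```bash
python3 -m inch '[[0.25,-0.01,0,-0.3,0],[0.24,-0.01,0,-0.3,0],[0.25,-0.03,0,-0.67,0],[0.25,-0.05,0,-0.67,0],[0.24,-0.06,0,-0.67,0]]'
python3 -m inch '[[0.24,-0.08,0,-0.67,0],[0.23,-0.1,0,-0.67,0],[0.22,-0.11,0,-0.67,0],[0.21,-0.13,0,-0.67,0],[0,0,0,0,0]]'
python3 -m inch '[[0.21,-0.14,0,-0.67,0],[0.1,-0.08,0,-0.33,0],[0.1,-0.08,0,-0.33,0],[0,0,0,0,0],[0,0,0,0,0]]'
python3 - <<'E'
from w import *
s=snap('scene','s6'); crop('s6',230,205,300,265,10,'c6')
p=np.mean([r.get_state()['tool_pos'] for _ in range(5)],0);print(p,fp(np.radians(39),1))
E
```

```text
clock: 9.4
tool_pos: [0.5908, 0.0705, 0.0859]
eef_rot: [0.235, 0.972, 0.0, -0.0]
contact_force: [-1.7, 0.1, -0.3]
opening: 0.008
clock: 9.9
tool_pos: [0.6142, 0.0597, 0.086]
eef_rot: [0.367, 0.93, 0.0, 0.001]
contact_force: [-0.2, 0.6, 0.9]
opening: 0.01
clock: 10.4
tool_pos: [0.6234, 0.0523, 0.0854]
eef_rot: [0.43, 0.903, 0.0, 0.0]
contact_force: [0.0, -0.1, 0.2]
opening: 0.006
[0.62324628 0.05235093 0.08532408] [0.62281972 0.05261453]
```

View pics/c6.png

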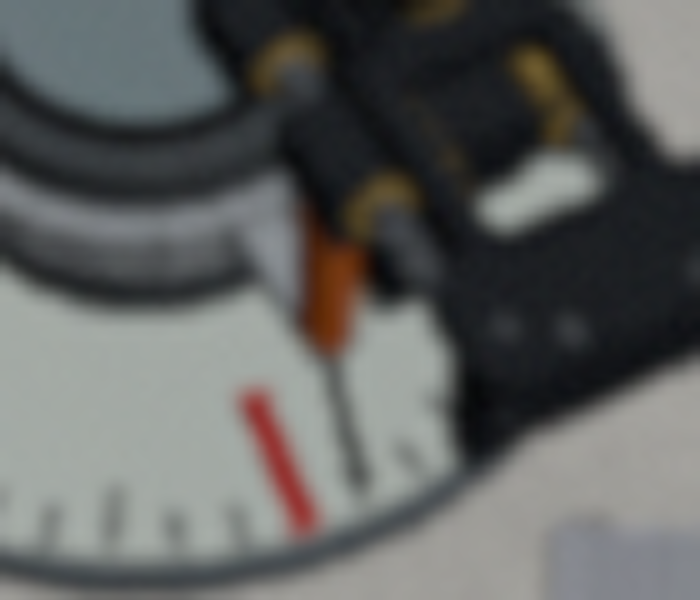

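The pointer tip is at (364,488), and the red bar runs from (252,393) to (306,530).

Run:
```python
from w import *
s=load('s6');f=lambda x,y,z:ang(s,230+(x+.5)/10-.5,205+(y+.5)/10-.5,z)
print('ptr',f(364,488,.016),'red',f(252,393,.012),f(306,530,.012),np.degrees(f(364,488,.016)[1]))
```

```text
ptr (np.float64(0.1096), np.float64(0.6634)) red (np.float64(0.0747), np.float64(0.5281)) (np.float64(0.1124), np.float64(0.5264)) 38.01002012897881
```

```bash
python3 -m inch '[[0.09,-0.08,0,-0.33,0],[0.09,-0.09,0,-0.33,0],[0.09,-0.09,0,-0.33,0],[0,0,0,0,0],[0,0,0,0,0]]'
python3 -m inch '[[0.03,-0.03,0,-0.1,0],[0,0,0,0,0],[0,0,0,0,0]]'
python3 - <<'E'
from w import *
s=snap('scene','s7'); crop('s7',230,205,300,265,10,'c7')
p=np.mean([r.get_state()['tool_pos'] for _ in range(5)],0);print(p,fp(np.radians(32),1))
E
```

```text
clock: 10.95
tool_pos: [0.6301, 0.0456, 0.0852]
eef_rot: [0.477, 0.879, -0.0, 0.0]
contact_force: [0.3, 0.7, 1.0]
opening: 0.002
clock: 11.25
tool_pos: [0.6305, 0.0453, 0.0852]
eef_rot: [0.481, 0.877, -0.0, -0.0]
contact_force: [-0.5, -0.3, -0.1]
opening: 0.005
[0.63049708 0.04527516 0.08522925] [0.63064952 0.04500166]
```

View pics/c7.png

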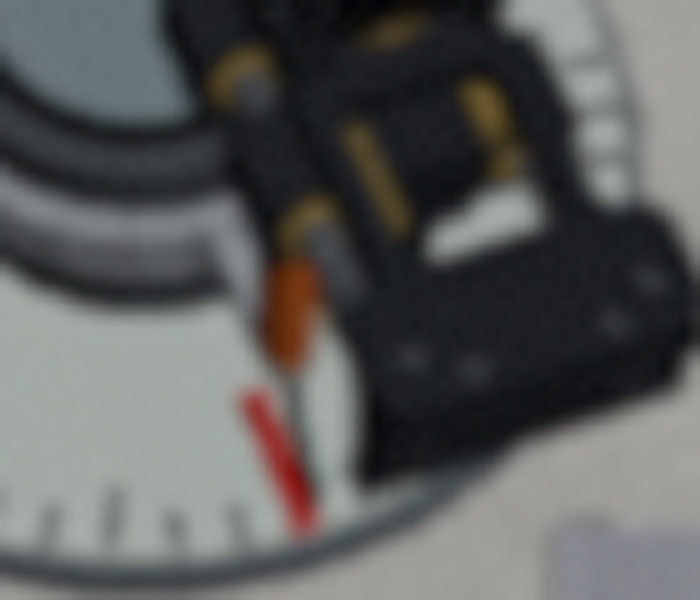

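The tip is at about (310,500), on the right edge of the red bar, whose middle at that row is about 294. That leaves about 1.6° (3 mm).

```bash
python3 -m inch '[[0.035,-0.04,0,-0.13,0],[0.035,-0.04,0,-0.13,0],[0,0,0,0,0],[0,0,0,0,0]]'
python3 - <<'E'
from w import *
s=snap('scene','s8'); crop('s8',230,205,300,265,10,'c8')
print(np.mean([r.get_state()['tool_pos'] for _ in range(5)],0))
E
```

```text
clock: 11.7
tool_pos: [0.6323, 0.0432, 0.0852]
eef_rot: [0.493, 0.87, -0.0, 0.0]
contact_force: [-0.8, -1.0, -0.1]
opening: 0.003
[0.63234409 0.04321293 0.08521501]
```

View pics/c8.png

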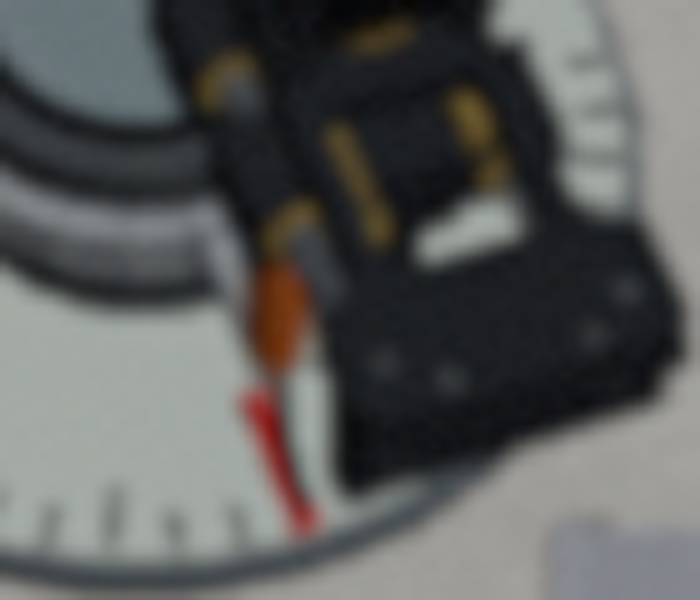

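The tip now lies on the bar at about (299,502). I back off counter-clockwise, lift and clear the view.

```bash
python3 -m inch '[[-0.1,0.17,0,0,0],[-0.1,0.17,0,0,0],[0,0,0,0,0],[0,0,0.7,0,0],[0,0,0.7,0,0]]'
python3 -m inch '[[0,0,1,0,0],[0,0,1,0,0],[0,0,1,0,0],[-0.8,0.8,0.5,0,0],[-0.8,0.8,0.5,0,0]]'
python3 -m inch '[[-0.8,0.9,0,0,0],[-0.8,0.9,0,0,0],[-0.8,0.9,0,0,0],[-0.8,0.9,0,0,0],[-0.8,0.9,0,0,0]]'
python3 -m inch '[[-0.5,1,0,0,0],[-0.5,1,0,0,0],[-0.5,1,0,0,0],[-0.5,1,0,0,0],[0,0,0,0,0]]'
python3 - <<'E'
from w import *
snap('scene','s9');snap('top','t9')
x=cv2.imread('pics/t9.png')[140:240,216:316];y=cv2.imread('pics/s9.png')[205:265,220:280]
k=lambda a:cv2.resize(a,(400,400),interpolation=cv2.INTER_CUBIC)
cv2.imwrite('pics/c9.png',np.hstack([k(x),k(y)]))
# motion of the rest of scene between start and now
for f,g in (('s0','s9'),('t0','t9')):
    d=cv2.absdiff(cv2.imread(f'pics/{f}.png'),cv2.imread(f'pics/{g}.png')).max(2)>45
    n,_,st,c=cv2.connectedComponentsWithStats(d.astype(np.uint8))
    print(g,[(tuple(st[i,:5])) for i in range(1,n) if st[i,4]>8])
E
```

```text
clock: 12.25
tool_pos: [0.6269, 0.0519, 0.1202]
eef_rot: [0.493, 0.87, -0.0, -0.0]
contact_force: [0.7, 0.4, 0.4]
opening: 0.006
clock: 12.75
tool_pos: [0.5875, 0.0915, 0.2213]
eef_rot: [0.494, 0.87, 0.0, 0.001]
contact_force: [-0.0, -0.2, -0.5]
opening: 0.007
clock: 13.25
tool_pos: [0.4866, 0.2051, 0.2205]
eef_rot: [0.493, 0.87, 0.0, 0.0]
contact_force: [0.3, 0.3, 0.1]
opening: 0.01
clock: 13.75
tool_pos: [0.4349, 0.3091, 0.2204]
eef_rot: [0.49, 0.872, 0.001, -0.001]
contact_force: [-0.1, 0.4, 0.5]
opening: 0.006
s9 [(np.int32(316), np.int32(0), np.int32(6), np.int32(8), np.int32(41)), (np.int32(377), np.int32(0), np.int32(112), np.int32(154), np.int32(7515)), (np.int32(495), np.int32(25), np.int32(17), np.int32(51), np.int32(567)), (np.int32(243), np.int32(227), np.int32(6), np.int32(30), np.int32(111)), (np.int32(252), np.int32(226), np.int32(9), np.int32(24), np.int32(111))]
t9 [(np.int32(253), np.int32(149), np.int32(6), np.int32(10), np.int32(47)), (np.int32(245), np.int32(153), np.int32(6), np.int32(14), np.int32(38)), (np.int32(0), np.int32(194), np.int32(139), np.int32(190), np.int32(12930))]
```

View pics/c9.png

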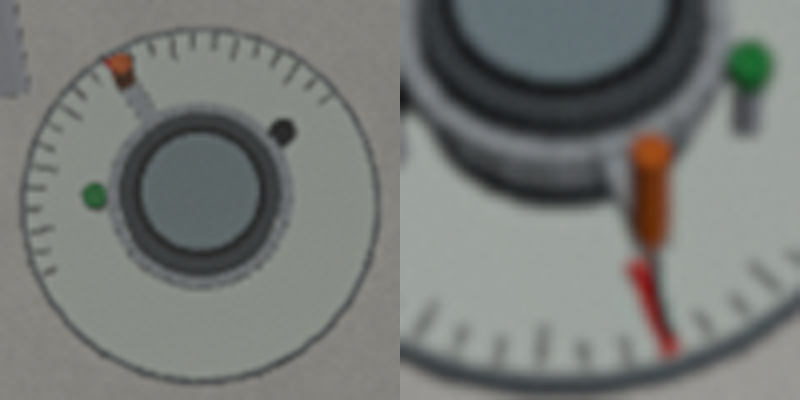

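The pointer covers the red bar down to its tip at (668,335) on the right. The only changed regions are the lever and the arm. One last number from the post in the top view, (120,64) on the left, then I hand in.

Run:
```python
from w import *
s=load('t9');print(ang(s,216+120.5/4-.5,140+64.5/4-.5,.1))
s=load('s9');print(ang(s,220+665/400*60-0+-266*60/400*.0-200*0-60,205+335*60/400,.016) if 0 else ang(s,220+(667-400)*.15-.4,205+333*.15-.4,.016))
d=r.get_state();print(abs(d['qd']).max(),d['contact_force'])
r.finish_job()
```

```text
(np.float64(0.089), np.float64(0.5465))
(np.float64(0.107), np.float64(0.5325))
0.03229973262336639 [0.89239241 0.18470258 0.32122212]
the job is handed in; nothing more can be done
```

The iris is set: the pointer stands over the red mark and the job is handed in; it reported no verdict. With the fingers shut, I pushed the larger viewer's lever post counter-clockwise to the green-capped stop. I then lifted over the post, pushed it back clockwise to the red mark, and moved the arm clear.

- **Green stop:** the force rose to about 7 N sideways (about 9 N in all) with no further motion, which I took as the stop. The picture put the pointer at 1.317 rad in world angle. That is an iris angle of about 1.02 rad, a little under the nominal 1.05 but above the 0.98 needed.
- **Red mark:** the mark lies at 0.527 to 0.533 rad in the pictures. At the end the scene camera put the pointer at 0.533 rad. The top camera put the post at 0.547 rad, so the two views differ by about 1.5 mm at the pointer's radius. The pointer is therefore at most about 2 mm from the mark, against the 6 mm allowed.
- **Everything else:** comparing pictures from before and after, only the lever and the arm changed. The viewer showed no shift in either view. The bottle, jar, brayer and knife showed none in the scene view; the arm hid the area around the bottle in the final top view.

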